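# Put the amber jars back on the rack in order of height

## Robot

A 6-joint arm with a two-finger parallel gripper is mounted at the origin on the work surface. World frame = base frame: x ahead of the robot, y to its left, z up, the work surface at z = 0. Lengths are in mm, angles in rad, forces in N, time in s.
With the tool pointing down it reaches from about 325 to 850 mm from the base axis. Payload 4.4 kg.
Tool frame: the origin (TCP) lies midway between the tips of the shut fingers; the grasp point (between the pads) lies 19 mm behind it (ctrl.hold_point_z is the distance from the TCP to the grasp point, in mm); z points along the fingers, y is the direction in which the jaws open and shut (so a half turn about z gives the same grasp; the last joint's range is limited). The gripper opens to 94 mm and grips with 3 to 60 N. Pads are 16 mm wide; open, the fingers measure 119 mm over their backs; the gripper's body (75 mm by 177 mm) begins 78 mm behind the grasp point.
Start: joints at [-1.286, 0.207, 1.542, -0, 1.393, -0.15], TCP at [242.716, -521.264, 205.447] pointing down, gripper open.
Joint ranges: [-2.73, 2.73], [-0.86, 2.22], [0.23, 2.46], [-1.11, 4.25], [0.08, 2.63], [-2.82, 2.82]. Speed limits (rad/s): [2.79, 2.79, 3.14, 3.14, 3.14, 3.14].

## Interface

Orientations are given as a rotation vector (axis times angle).
In Python, from rig import ctrl gives the robot as it stands.
- The arm moves only by the tool step_arm, never from a script. Its argument "steps" is a list that holds one entry, the list of rows, each a list of 7 numbers: the shift along the tool's x, y, z in mm, then the turn, a rotation vector about the tool's x, y, z in rad, then the closure in counts, from 0 (fully open) to 255 (shut). A call has 1 to 10 rows; each row shifts and turns the pose as measured when the row begins, along the tool's axes as they then stand; what a row does not reach is not made up. A row lasts 1/8 s, in which the tool goes at most 62.5 mm and 10.7 degrees, less where a joint would pass 70% of its speed; a pose out of reach is approached as far as the arm can. A call is refused whole if a number of a shift passes 62.5 or a number of a turn 0.188, either way. A call with a gripper value outside its range is refused whole. The fingers move at their own pace and stop on an object; "squeeze" is the grip in N (left out, the last holds). Time passes only in rows, so rows that do not move let the fingers close. It gives the time, the measured TCP pose, the force and the opening at its end, in the units of the state.
- ctrl.read_state(): the state, without advancing time (a new reading comes with each control period).
- ctrl.snapshot(name): name is "scene" or "top" or "wrist"; returns the picture (480x640x3 uint8, blue, green, red); there is no depth.
- ctrl.camera_info(name): a dict with "intrinsics" (3x3 intrinsics, pixels), "rvec" (rotation vector, rad) and "tvec" (3), from world to camera coordinates, as OpenCV has them. Camera axes: x right, y down, z forward; pixel columns grow to the right and rows downward; lengths in mm; the calibration is good to about 2 mm. The wrist camera is an equidistant fisheye: a pixel r from the principal point sees the ray r / f radians off the axis. A picture is of the moment at which its call begins: read the wrist's pose just before it. camera_info takes no time and is no camera call; for the wrist camera it gives the pose at the moment of the call.
- ctrl.sign_off(): hands the job in, once; it reports no verdict.
The state is a dict: "clock": time; "qpos": joint angles; "joint_vel": joint speeds; "tau": joint torques, N m; "tcp_pos": TCP position; "tool_rot": TCP orientation; "contact_force": force on the tool from outside, world axes, zero at the start; "ft_torque": the same for the moment, N m; "opening": finger opening in mm.
Only numpy, scipy, OpenCV 4.12 (cv2) and the standard library are available. Lean on these libraries where they do the work, as an engineer would, in place of code of your own. Each camera call takes 0.05 s, during which the arm holds its last target.

## Task

Put the four amber jars from the counter back into the empty bays of the black rack, one to a bay, so that the whole row steps down in height from the tallest jar, already standing at one end, to the smallest at the other. Leave those two in their end bays and stand every jar upright and flat on the deck, setting the glass down gently. Do not tip any jar over, and leave the lunch box, the spoon rest and the can opener where they are.

Things in the scene. Friction and masses are not known exactly. Their poses are not given: they have to be found in the camera images.
- jar_150: Straight-sided cylindrical amber glass jar with an aluminium screw lid of the same diameter (lid 16 mm high): 60 mm in diameter, 150 mm high with its lid. Origin at the centre of its underside, z up along its axis. The tallest jar. Stands in one of the two end bays of the rack from the start (which end varies); stays there.
- jar_62: Straight-sided cylindrical amber glass jar with an aluminium screw lid of the same diameter (lid 16 mm high): 40 mm in diameter, 62 mm high with its lid. Origin at the centre of its underside, z up along its axis. The smallest jar. Stands in the end bay opposite to the tallest one from the start; stays there.
- jar_130: Straight-sided cylindrical amber glass jar with an aluminium screw lid of the same diameter (lid 16 mm high): 56 mm in diameter, 130 mm high with its lid. Origin at the centre of its underside, z up along its axis. Loose; stands upright on the counter at the start, nearer the robot than the rack; to be put away on the rack. About 240 g.
- jar_112: Straight-sided cylindrical amber glass jar with an aluminium screw lid of the same diameter (lid 16 mm high): 52 mm in diameter, 112 mm high with its lid. Origin at the centre of its underside, z up along its axis. Loose; stands upright on the counter at the start, nearer the robot than the rack; to be put away on the rack. About 190 g.
- jar_95: Straight-sided cylindrical amber glass jar with an aluminium screw lid of the same diameter (lid 16 mm high): 48 mm in diameter, 95 mm high with its lid. Origin at the centre of its underside, z up along its axis. Loose; stands upright on the counter at the start, nearer the robot than the rack; to be put away on the rack. About 150 g.
- jar_78: Straight-sided cylindrical amber glass jar with an aluminium screw lid of the same diameter (lid 16 mm high): 44 mm in diameter, 78 mm high with its lid. Origin at the centre of its underside, z up along its axis. Loose; stands upright on the counter at the start, nearer the robot than the rack; to be put away on the rack. About 110 g.
- rack: Low fixed black steel rack, 95 mm deep (x), 477 mm long (y, the row), open above; origin at counter level under its middle. Cork deck 22 mm above the counter, five cross wires (tops 6 mm above deck) make six bays, one jar each: centres at x = 0, y = -195, -117, -39, 39, 117, 195 mm, 74 mm free between wires. Rails at x = -45 and 45 mm, tops 22.5 mm above deck, 85 mm free between them.
- lunch_box: Bystander: closed plastic lunch box with clip lid, 173 x 118 x 63 mm, beyond one end of the rack. Origin at the centre of its underside.
- spoon_rest: Bystander: white ceramic spoon rest, a 102 mm round dish 18 mm high with a flat handle reaching 128 mm from the dish centre along -x, beyond the other end of the rack. Origin under the dish centre.
- can_opener: Bystander: steel can opener with grey grips, about 190 mm long, 24 mm high, lying on the counter at the side. Origin near its middle at counter level, x along its length.

How it is judged (in metres and radians):
At the end, for the whole second after the job is handed in: All six jars stand in the rack in order of height, the 150 and 62 mm ones still in their end bays: each base centre within 16 mm of its bay centre along the row and 26 mm across, underside within 4 mm of deck height, tilt under 0.08 rad, at rest and released (x of jar_150 in the frame of rack between -0.026 and 0.026 m and z of jar_150 in the frame of rack between 0.018 and 0.026 m and angle between each of jar_150, jar_130, jar_112, jar_95, jar_78, jar_62's own z axis and vertical below 0.08 rad and linear speed of each of jar_150, jar_130, jar_112, jar_95, jar_78, jar_62 below 0.02 m/s and contact force between each of jar_150, jar_130, jar_112, jar_95, jar_78, jar_62 and the fingers below 0.1 N and x of jar_130 in the frame of rack between -0.026 and 0.026 m and z of jar_130 in the frame of rack between 0.018 and 0.026 m and x of jar_112 in the frame of rack between -0.026 and 0.026 m and z of jar_112 in the frame of rack between 0.018 and 0.026 m and x of jar_95 in the frame of rack between -0.026 and 0.026 m and z of jar_95 in the frame of rack between 0.018 and 0.026 m and x of jar_78 in the frame of rack between -0.026 and 0.026 m and z of jar_78 in the frame of rack between 0.018 and 0.026 m and x of jar_62 in the frame of rack between -0.026 and 0.026 m and z of jar_62 in the frame of rack between 0.018 and 0.026 m and ((y of jar_150 in the frame of rack between -0.211 and -0.179 m and y of jar_130 in the frame of rack between -0.133 and -0.101 m and y of jar_112 in the frame of rack between -0.055 and -0.023 m and y of jar_95 in the frame of rack between 0.023 and 0.055 m and y of jar_78 in the frame of rack between 0.101 and 0.133 m and y of jar_62 in the frame of rack between 0.179 and 0.211 m) or (y of jar_150 in the frame of rack between 0.179 and 0.211 m and y of jar_130 in the frame of rack between 0.101 and 0.133 m and y of jar_112 in the frame of rack between 0.023 and 0.055 m and y of jar_95 in the frame of rack between -0.055 and -0.023 m and y of jar_78 in the frame of rack between -0.133 and -0.101 m and y of jar_62 in the frame of rack between -0.211 and -0.179 m))); the robot touches nothing.
It fails at once if a jar was tipped over (more than 0.6 rad) (angle between any of jar_150, jar_130, jar_112, jar_95, jar_78, jar_62's own z axis and vertical above 0.6 rad).
It fails at once if one of the two end jars was taken out of its bay (moved more than 35 mm) (distance of any of jar_150, jar_62 from where it was at the start of the episode above 0.035 m).
It fails at once if a jar was banged onto the rack (over 90 N) (contact force between any of jar_150, jar_130, jar_112, jar_95, jar_78, jar_62 and rack above 90 N).
It fails at once if a jar was dropped (moving faster than 0.6 m/s with no finger on it: a fall of about 18 mm) ((contact force between jar_150 and the fingers below 0.01 N and linear speed of jar_150 above 0.6 m/s) or (contact force between jar_130 and the fingers below 0.01 N and linear speed of jar_130 above 0.6 m/s) or (contact force between jar_112 and the fingers below 0.01 N and linear speed of jar_112 above 0.6 m/s) or (contact force between jar_95 and the fingers below 0.01 N and linear speed of jar_95 above 0.6 m/s) or (contact force between jar_78 and the fingers below 0.01 N and linear speed of jar_78 above 0.6 m/s) or (contact force between jar_62 and the fingers below 0.01 N and linear speed of jar_62 above 0.6 m/s)).
It fails at once if the lunch box, spoon rest or can opener was moved more than 25 mm (distance of any of lunch_box, spoon_rest, can_opener from where it was at the start of the episode above 0.025 m).
It also fails if it takes over 99 s, if anything falls off the work surface, if the arm or the gripper's body presses on something with over 40 N, if the wrist force passes 120 N, or if a joint passes its speed limit or range.

## Working session

There is one attempt and no reset: what is moved stays moved. The work goes in short steps, Python scripts to look and compute and a tool call to move; the robot and the scene stay as the last step left them, time stands still between calls to the robot, and variables do not carry over. Pictures are saved under pics/ and viewed, and the job is handed in when it is done.

Besides the shell and the picture viewer there is one more tool, called by a JSON object that holds its "op" and its "data", one argument or row to a line. step_arm: Moves the arm, as the interface text tells. Its arguments: {"type":"object","properties":{"steps":{"type":"array"},"squeeze":{"type":"number"}},"required":["steps"]}

```bash
mkdir -p pics
python3 - <<'E'
from rig import ctrl
import cv2
for n in("scene","top"):
    cv2.imwrite(f"pics/{n}0.png",ctrl.snapshot(n))
    i=ctrl.camera_info(n);print(n,i)
s=ctrl.read_state();print(s, ctrl.hold_point_z)
E
```

```text
scene {'intrinsics': array([[441.42834527,   0.        , 317.40471632],
       [  0.        , 441.42834527, 245.05136907],
       [  0.        ,   0.        ,   1.        ]]), 'rvec': array([ 1.16052071,  2.11019446, -1.15659169]), 'tvec': array([ 287.22468187, -198.76917694, 1490.62346242])}
top {'intrinsics': array([[555.9647091 ,   0.        , 323.79889947],
       [  0.        , 555.9647091 , 243.66698798],
       [  0.        ,   0.        ,   1.        ]]), 'rvec': array([ 2.12911469, -2.16305072,  0.12388664]), 'tvec': array([  55.47943826,  577.52574098, 1438.97284817])}
{'clock': 0.1, 'qpos': array([-1.28546638e+00,  2.07320826e-01,  1.54281659e+00, -1.62544089e-05,
        1.39347933e+00, -1.50504714e-01]), 'joint_vel': array([ 4.64355462e-04, -1.11447694e-03, -3.15814043e-03,  4.70663964e-05,
       -5.13615802e-04,  2.02612598e-03]), 'tau': array([-2.00748477e-04, -3.71864641e+01, -2.82292342e+01,  7.00965780e-02,
        3.11574270e-02, -5.54964015e-05]), 'tcp_pos': array([ 242.52105729, -520.54925064,  204.41223373]), 'tool_rot': array([-3.06532179e+00, -6.78769940e-01,  2.39088782e-04]), 'contact_force': array([ 0.01068585, -0.9885819 ,  0.19174319]), 'ft_torque': array([-0.06599873,  0.04499049,  0.07495215]), 'opening': 93.99203512606486} 18.8
```

View pics/scene0.png

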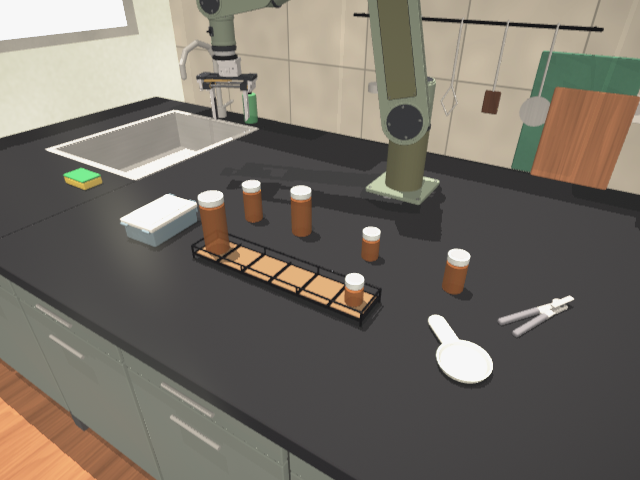

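View pics/top0.png

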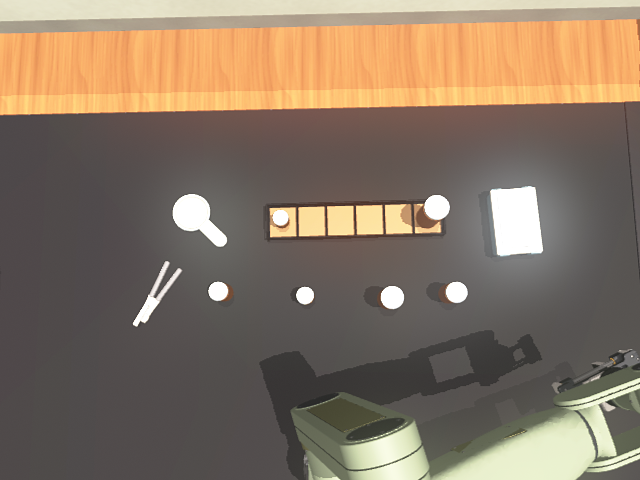

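```bash
cat > h.py <<'E'
import cv2, numpy as np
from rig import ctrl
def cam(n):
    i=ctrl.camera_info(n);R=cv2.Rodrigues(i["rvec"])[0];return i["intrinsics"],R,np.array(i["tvec"]).ravel()
def onplane(n,uv,z):
    K,R,t=cam(n);d=R.T@np.linalg.inv(K)@np.array([uv[0],uv[1],1.]);c=-R.T@t
    return c+d*(z-c[2])/d[2]
def proj(n,p):
    K,R,t=cam(n);q=K@(R@np.array(p,float)+t);return q[:2]/q[2]
def white(img,x0,y0,x1,y1,th=150):
    h=cv2.cvtColor(img,cv2.COLOR_BGR2HSV);m=((h[...,2]>th)&(h[...,1]<60)).astype(np.uint8)
    n,l,s,c=cv2.connectedComponentsWithStats(m)
    return [(c[i],s[i]) for i in range(1,n) if s[i][4]>60 and x0<c[i][0]<x1 and y0<c[i][1]<y1]
def orange(img,x0,y0,x1,y1):
    h=cv2.cvtColor(img,cv2.COLOR_BGR2HSV);m=((h[...,0]>5)&(h[...,0]<25)&(h[...,1]>80)&(h[...,2]>180)).astype(np.uint8)
    n,l,s,c=cv2.connectedComponentsWithStats(m)
    return [(c[i],s[i]) for i in range(1,n) if s[i][4]>150 and x0<c[i][0]<x1 and y0<c[i][1]<y1]
E
python3 - <<'E'
from h import *
t=cv2.imread("pics/top0.png");s=cv2.imread("pics/scene0.png")
W=white(t,190,190,480,310)
for c,st in W:
    w=(st[2]+st[3])/2
    print("top",c.round(1),st, [ (H,onplane("top",c,H).round(0)[:2].tolist(), round(w/556*(1460-H))) for H in(78,95,112,130)])
for c,st in white(s,190,170,480,300):print("scene",c.round(1),st)
for c,st in orange(t,255,190,450,245):print("cork",c.round(1),st,onplane("top",c,22).round(1))
for c in [(268,205),(442,203),(444,237),(269,240)]: print(onplane("top",c,44).round(0))
cv2.imwrite("pics/rack.png",cv2.resize(t[185:315,180:480],None,fx=2.6,fy=2.6,interpolation=cv2.INTER_CUBIC))
E
```

```text
top [196.9 217.7] [ 173  194   54   53 1497] [(78, [647.0, 376.0], 133), (95, [644.0, 372.0], 131), (112, [641.0, 368.0], 130), (130, [637.0, 363.0], 128)]
top [436.5 206.8] [424 195  26  25 510] [(78, [665.0, -249.0], 63), (95, [661.0, -245.0], 63), (112, [658.0, -242.0], 62), (130, [654.0, -239.0], 61)]
top [280.  217.1] [272 210  17  16 200] [(78, [645.0, 159.0], 41), (95, [642.0, 157.0], 41), (112, [639.0, 156.0], 40), (130, [635.0, 154.0], 39)]
top [217.6 290.7] [208 281  20  20 301] [(78, [456.0, 320.0], 50), (95, [455.0, 316.0], 49), (112, [454.0, 313.0], 48), (130, [453.0, 309.0], 48)]
top [456.3 291.9] [446 282  22  21 372] [(78, [444.0, -290.0], 53), (95, [443.0, -286.0], 53), (112, [442.0, -282.0], 52), (130, [441.0, -278.0], 51)]
top [304.5 295. ] [296 287  18  18 251] [(78, [442.0, 97.0], 45), (95, [441.0, 96.0], 44), (112, [440.0, 95.0], 44), (130, [440.0, 94.0], 43)]
top [392. 297.] [381 286  23  23 432] [(78, [433.0, -126.0], 57), (95, [432.0, -124.0], 56), (112, [432.0, -122.0], 56), (130, [431.0, -121.0], 55)]
scene [383.  186.6] [366 172  37  26 340]
scene [250.8 185.8] [242 180  19  13 207]
scene [300.4 192.1] [290 185  21  15 267]
scene [210.2 198.3] [198 190  25  18 379]
scene [371.1 233.1] [363 226  18  15 225]
scene [458.3 257. ] [448 248  23  19 339]
scene [354.1 281. ] [345 273  19  18 286]
cork [369.1 219.1] [356 205  27  30 763] [645.3 -76.6  22. ]
cork [397.7 218.7] [385 204  28  30 743] [ 645.1 -153.7   22. ]
cork [283.6 223.5] [270 207  27  30 499] [637.3 154.4  22. ]
cork [311.5 221. ] [298 207  27  29 756] [642.9  79.   22. ]
cork [340.3 219.8] [327 206  27  29 765] [644.6   1.1  22. ]
cork [428.2 228.6] [415 220  26  13 168] [ 616.6 -234.7   22. ]
[684. 194.  44.]
[ 681. -270.   44.]
[ 590. -272.   44.]
[590. 192.  44.]
```

View pics/rack.png

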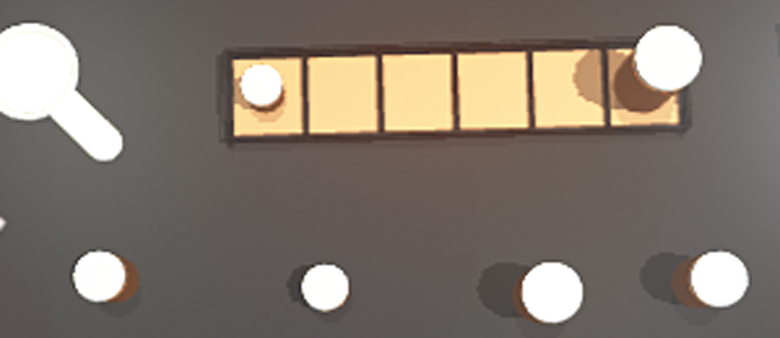

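Run:
```python
from h import *
s=cv2.imread("pics/scene0.png");
# two view triangulation with lid tops
P={}
for n in("top","scene"):
    K,R,t=cam(n);P[n]=K@np.c_[R,t]
def bb(c,st): return st[0]+st[2]/2
pairs={"95":((217.6,290.7),(458.3,257)),"78":((304.5,295),(371.1,233.1)),"130":((392,297),(300.4,192.1)),"112":((456.3,291.9),(250.8,185.8)),"62":((280,217.1),(354.1,281)),"150":((436.5,206.8),(210.2,198.3))}
for k,(a,b) in pairs.items():
    X=cv2.triangulatePoints(P["top"],P["scene"],np.array(a,float),np.array(b,float)).ravel();print(k,(X[:3]/X[3]).round(1))
H=cv2.cvtColor(s,cv2.COLOR_BGR2HSV)
for y,x in((79,643),(1,644.5),(-76.6,645),(-153.7,645)):
    u=proj("scene",(x,y,22)); print(y,u.round(1)); cv2.circle(s,tuple(int(v) for v in u.round()),2,(255,0,0),-1)
for x,y in((600,196),(690,196),(600,-272),(690,-272)):
    pass
for r,n in (((436,320,95),'a'),((455,316,95),'b')): pass
for x,y,z in((455,316,95),(442,97,78),(431,-121,130),(442,-282,112)):
    u=proj("scene",(x,y,z));cv2.circle(s,tuple(int(v) for v in u.round()),2,(0,0,255),-1)
    u=proj("scene",(x,y,0));cv2.circle(s,tuple(int(v) for v in u.round()),2,(0,255,0),-1)
cv2.imwrite("pics/s1.png",cv2.resize(s[160:330,180:490],None,fx=2.5,fy=2.5,interpolation=cv2.INTER_CUBIC))
```

```text
95 [455.7 317.7  86.5]
78 [442.   97.3  70.1]
130 [ 431.5 -121.2  121.3]
112 [ 442.2 -283.8  103.3]
62 [645.2 158.8  76.5]
150 [ 647.5 -231.7  164.1]
79 [322.  288.4]
1 [292.9 277.5]
-76.6 [266.1 267.2]
-153.7 [241.3 257.4]
```

View pics/s1.png

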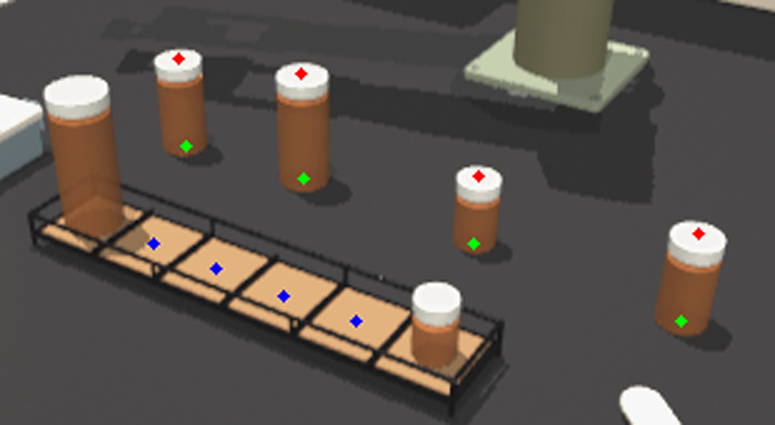

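{"op": "step_arm", "data": {
  "steps": [
    [[47,-22,0,0,0,-0.187,0],[50,-13,0,0,0,-0.187,0],[52,-4,0,0,0,-0.187,0],[51,6,0,0,0,-0.187,0],[49,16,0,0,0,-0.187,0],[45,25,0,0,0,-0.187,0],[0,0,0,0,0,0,0]]
  ],
  "squeeze": 20
}}

```text
clock: 0.98
tcp_pos: [442.8, -272.6, 201.1]
tool_rot: [-2.215, -2.217, -0.004]
contact_force: [-1.0, -0.7, -0.2]
opening: 93.8
```

```bash
cat >> h.py <<'E'
from scipy.spatial.transform import Rotation as Ro
def rem(x,y,z):
    s=ctrl.read_state();R=Ro.from_rotvec(s["tool_rot"]);p=np.array(s["tcp_pos"])
    T=np.array([[0,1,0],[1,0,0],[0,0,-1.]])
    print("t",round(s["clock"],2),"tcp",p.round(1),"op",round(s["opening"],1),"F",np.round(s["contact_force"],1))
    print("tool shift",R.inv().apply(np.array([x,y,z])-p).round(1),"turn",(R.inv()*Ro.from_matrix(T)).as_rotvec().round(3))
E
python3 -c "
from h import *
rem(442,-282,51)"
```

```text
t 0.97 tcp [ 442.8 -272.6  201.1] op 93.8 F [-1.  -0.7 -0.2]
tool shift [-10.4  -0.3 150. ] turn [-0.003 -0.007  0.001]
```

{"op": "step_arm", "data": {
  "steps": [
    [[-10,0,40,-0.003,-0.007,0,0],[0,0,45,0,0,0,0],[0,0,40,0,0,0,0],[0,0,20,0,0,0,0],[0,0,0,0,0,0,0]]
  ]
}}

```text
clock: 1.6
tcp_pos: [440.3, -286.3, 51.8]
tool_rot: [2.228, 2.214, -0.005]
contact_force: [-0.1, 1.1, 0.5]
opening: 93.8
```

```bash
python3 -c "
from h import *
rem(442,-282,51)
cv2.imwrite('pics/w1.png',ctrl.snapshot('wrist'))"
```

```text
t 1.6 tcp [ 440.3 -286.3   51.8] op 93.8 F [-0.1  1.1  0.5]
tool shift [4.3 1.7 0.8] turn [-0.002  0.003 -0.006]
```

View pics/w1.png

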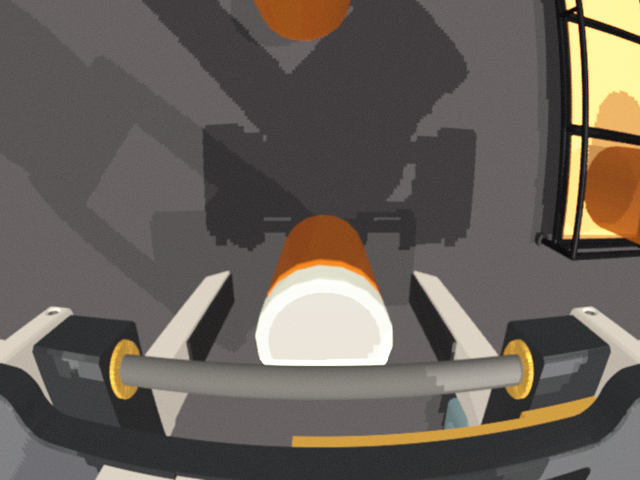

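{"op": "step_arm", "data": {
  "steps": [
    [[4,2,1,0,0,0,0],[0,0,0,0,0,0,255],[0,0,0,0,0,0,255],[0,0,0,0,0,0,255],[0,0,0,0,0,0,255]]
  ],
  "squeeze": 25
}}

```text
clock: 2.28
tcp_pos: [445.4, -285.4, 56.1]
tool_rot: [2.222, 2.206, -0.005]
contact_force: [-0.5, 0.8, 0.3]
opening: 57.6
```

{"op": "step_arm", "data": {
  "steps": [
    [[0,0,4,0,0,0,255],[0,0,0,0,0,0,255],[0,0,0,0,0,0,255]]
  ]
}}

```text
clock: 2.65
tcp_pos: [445.6, -286.0, 54.4]
tool_rot: [2.221, 2.206, -0.006]
contact_force: [0.1, 1.1, -0.1]
opening: 52.0
```

```bash
python3 -c "
from h import *
rem(442,-282,51)"
```

```text
t 2.65 tcp [ 445.6 -286.    54.4] op 52.0 F [ 0.1  1.1 -0.1]
tool shift [ 4.  -3.6  3.3] turn [ 0.005  0.011 -0.007]
```

{"op": "step_arm", "data": {
  "steps": [
    [[0,0,-20,0,0,0,255],[0,0,-30,0,0,0,255],[17,17,-20,0,0,0,255],[34,34,0,0,0,0,255],[40,40,0,0,0,0,255],[40,40,0,0,0,0,255],[38,36,0,0,0,0,255],[25,24,0,0,0,0,255],[8,8,0,0,0,0,255],[0,0,0,0,0,0,255]]
  ]
}}

```text
clock: 3.9
tcp_pos: [647.0, -77.5, 115.2]
tool_rot: [-2.232, -2.209, 0.013]
contact_force: [-1.0, -0.6, -2.3]
opening: 51.8
```

```bash
python3 -c "
from h import *
rem(645,-80,76.4)
cv2.imwrite('pics/w2.png',ctrl.snapshot('wrist'))"
```

```text
t 3.9 tcp [647.  -77.5 115.2] op 51.8 F [-1.  -0.6 -2.3]
tool shift [-2.3 -1.7 38.8] turn [-0.007  0.005 -0.01 ]
```

View pics/w2.png

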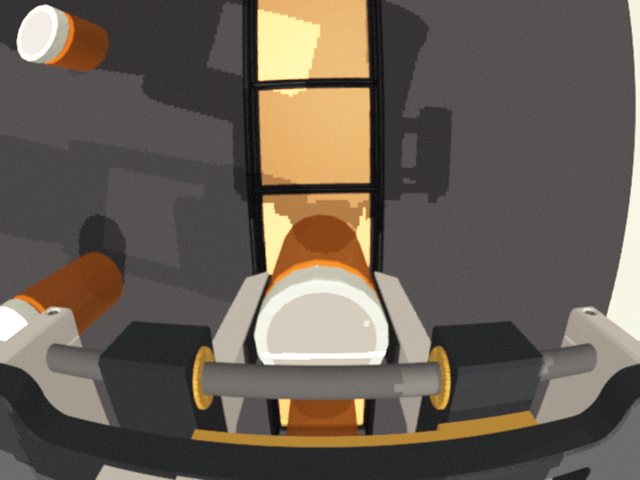

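{"op": "step_arm", "data": {
  "steps": [
    [[-2,-2,18,-0.007,0.005,-0.01,255],[0,0,10,0,0,0,255],[0,0,4,0,0,0,255],[0,0,0,0,0,0,255]]
  ]
}}

```text
clock: 4.45
tcp_pos: [642.0, -84.4, 82.6]
tool_rot: [-2.229, -2.214, 0.002]
contact_force: [-0.7, -0.3, -1.0]
opening: 51.6
```

```bash
python3 -c "
from h import *
rem(645,-80,76.4)
cv2.imwrite('pics/s2.png',ctrl.snapshot('scene')[160:330,180:490])
cv2.imwrite('pics/s2.png',cv2.resize(cv2.imread('pics/s2.png'),None,fx=2.5,fy=2.5))"
```

```text
t 4.45 tcp [642.  -84.4  82.6] op 51.6 F [-0.7 -0.3 -1. ]
tool shift [4.4 3.  6.2] turn [-0.001  0.001 -0.007]
```

View pics/s2.png

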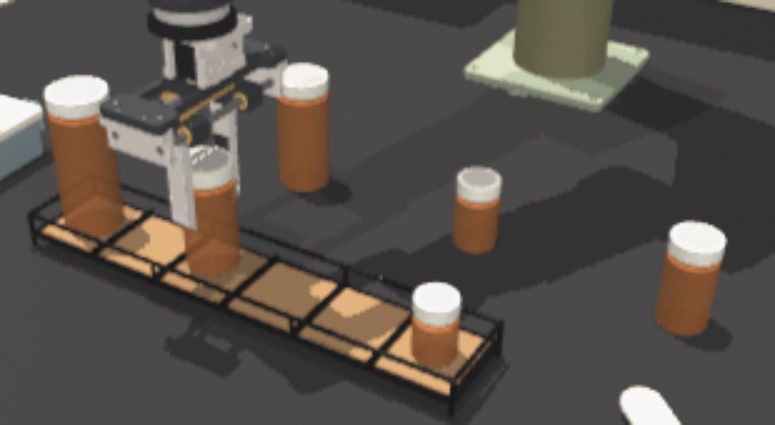

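{"op": "step_arm", "data": {
  "steps": [
    [[4,3,1,0,0,0,255],[0,0,2,0,0,0,255],[0,0,1,0,0,0,255]]
  ]
}}

```text
clock: 4.88
tcp_pos: [646.8, -80.2, 80.3]
tool_rot: [2.226, 2.213, 0.001]
contact_force: [0.3, 1.2, -2.0]
opening: 51.8
```

{"op": "step_arm", "data": {
  "steps": [
    [[0,0,2,0,0,0,255],[0,0,2,0,0,0,255]]
  ]
}}

```text
clock: 5.12
tcp_pos: [647.1, -80.1, 76.4]
tool_rot: [2.226, 2.213, 0.001]
contact_force: [-2.1, 1.9, 9.9]
opening: 51.5
```

{"op": "step_arm", "data": {
  "steps": [
    [[0,0,0,0,0,0,0],[0,0,0,0,0,0,0],[0,0,0,0,0,0,0],[0,0,0,0,0,0,0],[0,0,0,0,0,0,0]]
  ]
}}

```text
clock: 5.75
tcp_pos: [648.1, -80.5, 77.6]
tool_rot: [2.224, 2.211, 0.003]
contact_force: [1.0, -0.5, -1.4]
opening: 93.4
```

```bash
python3 -c "
from h import *
rem(431,-121,190)
cv2.imwrite('pics/w3.png',ctrl.snapshot('wrist'))"
```

```text
t 5.75 tcp [648.1 -80.5  77.6] op 93.4 F [ 1.  -0.5 -1.4]
tool shift [ -42.1 -216.2 -113.4] turn [ 0.005  0.002 -0.006]
```

View pics/w3.png

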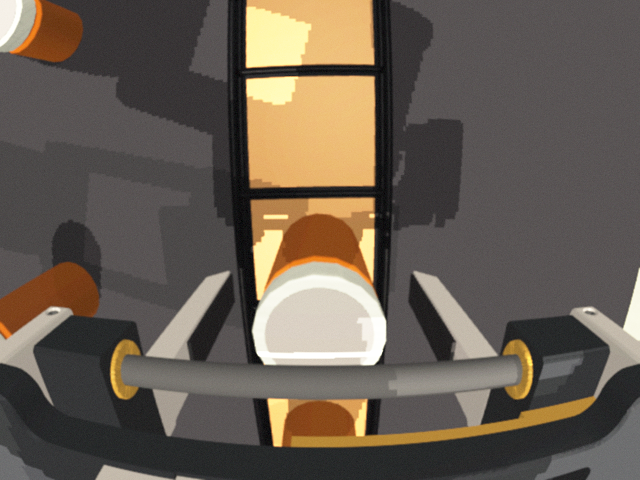

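{"op": "step_arm", "data": {
  "steps": [
    [[0,0,-30,0,0,0,0],[0,0,-45,0,0,0,0],[-5,-20,-38,0,0,0,0],[-9,-50,0,0,0,0,0],[-9,-50,0,0,0,0,0],[-9,-50,0,0,0,0,0],[-9,-40,0,0,0,0,0],[0,-6,0,0,0,0,0],[0,0,0,0,0,0,0]]
  ]
}}

```text
clock: 6.92
tcp_pos: [427.1, -121.3, 193.9]
tool_rot: [2.22, 2.208, 0.005]
contact_force: [0.3, -0.2, 0.2]
opening: 93.9
```

```bash
python3 -c "
from h import *
rem(431,-121,61)"
```

```text
t 6.92 tcp [ 427.1 -121.3  193.9] op 93.9 F [ 0.3 -0.2  0.2]
tool shift [  1.    2.7 132.9] turn [ 0.01   0.005 -0.006]
```

{"op": "step_arm", "data": {
  "steps": [
    [[1,3,40,0.01,0.005,-0.006,0],[0,0,40,0,0,0,0],[0,0,35,0,0,0,0],[0,0,14,0,0,0,0],[0,0,0,0,0,0,0]]
  ]
}}

```text
clock: 7.55
tcp_pos: [440.6, -121.8, 64.1]
tool_rot: [2.211, 2.219, 0.007]
contact_force: [-0.5, 0.4, 0.7]
opening: 94.1
```

```bash
python3 -c "
from h import *
rem(431,-121,61)"
```

```text
t 7.55 tcp [ 440.6 -121.8   64.1] op 94.1 F [-0.5  0.4  0.7]
tool shift [ 0.8 -9.7  3. ] turn [0.009 0.003 0.004]
```

{"op": "step_arm", "data": {
  "steps": [
    [[1,-9,3,0.009,0.003,0.004,255],[0,0,0,0,0,0,255],[0,0,0,0,0,0,255],[0,0,0,0,0,0,255],[0,0,0,0,0,0,255],[0,0,0,0,0,0,255],[0,0,0,0,0,0,255]]
  ],
  "squeeze": 25
}}

```text
clock: 8.43
tcp_pos: [433.7, -122.1, 64.7]
tool_rot: [2.217, 2.217, 0.002]
contact_force: [-0.2, 0.6, 0.8]
opening: 55.8
```

```bash
python3 -c "
from h import *
rem(431,-121,61)
cv2.imwrite('pics/w4.png',ctrl.snapshot('wrist'))"
```

```text
t 8.43 tcp [ 433.7 -122.1   64.7] op 55.8 F [-0.2  0.6  0.8]
tool shift [ 1.1 -2.7  3.7] turn [0.005 0.003 0.   ]
```

View pics/w4.png

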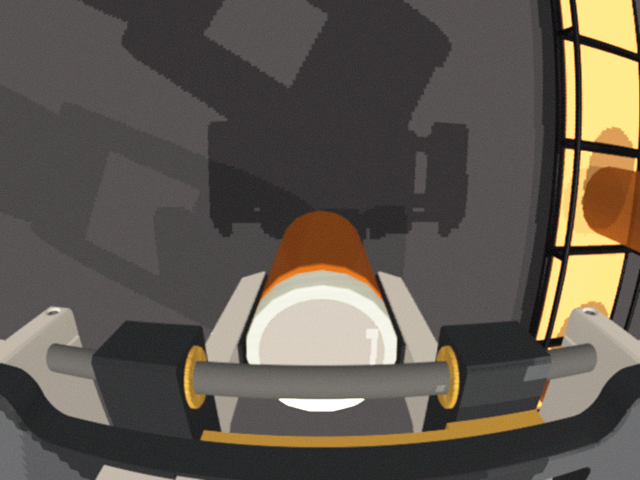

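{"op": "step_arm", "data": {
  "steps": [
    [[0,0,-20,0,0,0,255],[0,0,-35,0,0,0,255],[-10,15,-30,0,0,0,255],[-12,35,0,0,0,0,255],[-10,45,0,0,0,0,255],[0,45,0,0,0,0,255],[0,40,0,0,0,0,255],[0,22,0,0,0,0,255],[0,9,0,0,0,0,255],[0,0,0,0,0,0,255]]
  ]
}}

```text
clock: 9.72
tcp_pos: [645.3, -151.7, 140.8]
tool_rot: [-2.217, -2.214, 0.003]
contact_force: [-0.6, -0.2, -4.1]
opening: 55.2
```

```bash
python3 -c "
from h import *
rem(645,-155,86.7)
cv2.imwrite('pics/w5.png',ctrl.snapshot('wrist'))"
```

```text
t 9.72 tcp [ 645.3 -151.7  140.8] op 55.2 F [-0.6 -0.2 -4.1]
tool shift [-3.6  0.1 54.1] turn [-0.008 -0.005 -0.001]
```

View pics/w5.png

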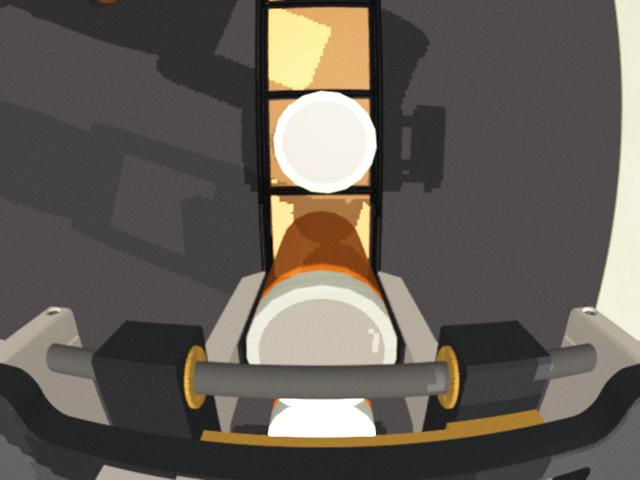

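{"op": "step_arm", "data": {
  "steps": [
    [[-1,0,20,-0.008,-0.005,0,255],[0,0,18,0,0,0,255],[0,0,8,0,0,0,255],[0,0,2,0,0,0,255]]
  ]
}}

```text
clock: 10.28
tcp_pos: [641.9, -152.7, 91.5]
tool_rot: [-2.224, -2.218, 0.002]
contact_force: [0.4, -0.9, -3.7]
opening: 55.8
```

```bash
python3 -c "
from h import *
rem(645,-155,86.7)
cv2.imwrite('pics/w5.png',ctrl.snapshot('wrist'))"
```

```text
t 10.28 tcp [ 641.9 -152.7   91.5] op 55.8 F [ 0.4 -0.9 -3.7]
tool shift [-2.3  3.1  4.8] turn [-0.001  0.    -0.003]
```

{"op": "step_arm", "data": {
  "steps": [
    [[-2,3,1,0,0,0,255],[0,0,1,0,0,0,255],[0,0,2,0,0,0,255]]
  ]
}}

```text
clock: 10.7
tcp_pos: [646.8, -155.5, 89.4]
tool_rot: [2.222, 2.217, 0.001]
contact_force: [-0.6, 0.1, -3.8]
opening: 55.5
```

{"op": "step_arm", "data": {
  "steps": [
    [[0,0,2,0,0,0,255]]
  ]
}}

```text
clock: 10.82
tcp_pos: [647.0, -155.6, 87.5]
tool_rot: [2.222, 2.216, 0.001]
contact_force: [0.2, 1.0, -3.4]
opening: 55.7
```

{"op": "step_arm", "data": {
  "steps": [
    [[0,0,2,0,0,0,255]]
  ]
}}

```text
clock: 10.95
tcp_pos: [647.1, -155.6, 86.7]
tool_rot: [2.222, 2.216, 0.001]
contact_force: [-2.8, 1.7, 7.6]
opening: 55.6
```

{"op": "step_arm", "data": {
  "steps": [
    [[0,0,0,0,0,0,0],[0,0,0,0,0,0,0],[0,0,0,0,0,0,0],[0,0,0,0,0,0,0],[0,0,0,0,0,0,0],[0,0,-30,0,0,0,0],[0,0,-40,0,0,0,0],[0,0,-40,0,0,0,0],[0,-20,-10,0,0,0,0]]
  ]
}}

```text
clock: 12.08
tcp_pos: [627.4, -155.5, 209.4]
tool_rot: [2.221, 2.216, 0.002]
contact_force: [0.2, -0.8, 0.1]
opening: 94.0
```

```bash
python3 -c "
from h import *
rem(442,97,160)
cv2.imwrite('pics/w6.png',ctrl.snapshot('wrist'))"
```

```text
t 12.07 tcp [ 627.4 -155.5  209.4] op 94.0 F [ 0.2 -0.8  0.1]
tool shift [ 252.2 -186.1   48.2] turn [ 0.004  0.002 -0.002]
```

View pics/w6.png

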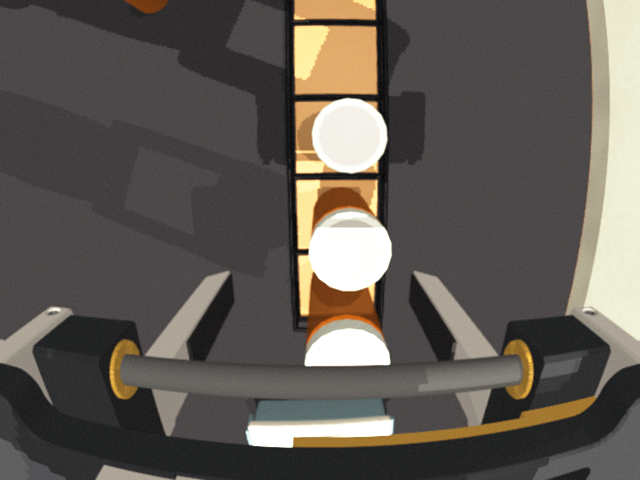

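{"op": "step_arm", "data": {
  "steps": [
    [[20,-20,0,0.004,0.002,-0.002,0],[40,-35,0,0,0,0,0],[45,-40,0,0,0,0,0],[45,-35,10,0,0,0,0],[45,-30,20,0,0,0,0],[35,-20,18,0,0,0,0],[20,-6,0,0,0,0,0],[0,0,0,0,0,0,0]]
  ]
}}

```text
clock: 13.12
tcp_pos: [432.7, 101.2, 157.9]
tool_rot: [-2.223, -2.216, 0.003]
contact_force: [-0.3, 0.9, 0.5]
opening: 93.9
```

```bash
python3 -c "
from h import *
rem(442,97,34)"
```

```text
t 13.12 tcp [432.7 101.2 157.9] op 93.9 F [-0.3  0.9  0.5]
tool shift [ -4.3   9.6 123.9] turn [-0.003 -0.001 -0.003]
```

{"op": "step_arm", "data": {
  "steps": [
    [[-3,7,35,0,0,0,0],[0,0,40,0,0,0,0],[0,0,33,0,0,0,0],[0,0,14,0,0,0,0],[0,0,0,0,0,0,0]]
  ]
}}

```text
clock: 13.75
tcp_pos: [445.5, 94.4, 34.7]
tool_rot: [2.225, 2.212, 0.004]
contact_force: [-0.2, 0.1, 1.2]
opening: 94.0
```

```bash
python3 -c "
from h import *
rem(442,97,34)
cv2.imwrite('pics/w7.png',ctrl.snapshot('wrist'))"
```

```text
t 13.75 tcp [445.5  94.4  34.7] op 94.0 F [-0.2  0.1  1.2]
tool shift [ 2.5 -3.5  0.7] turn [ 0.005  0.001 -0.006]
```

View pics/w7.png

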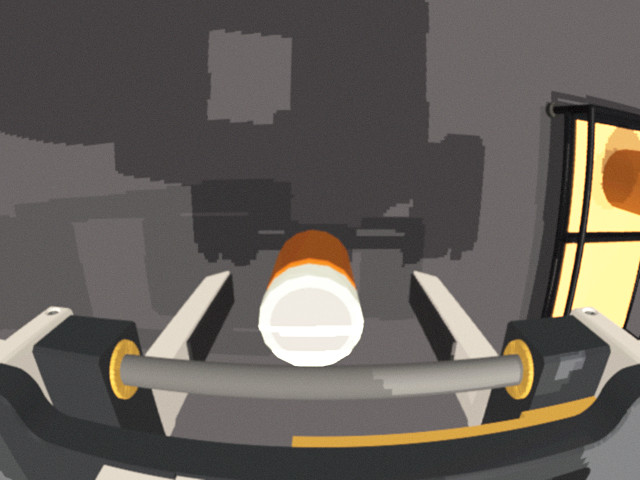

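{"op": "step_arm", "data": {
  "steps": [
    [[2,-3,1,0,0,-0.006,255],[0,0,0,0,0,0,255],[0,0,0,0,0,0,255],[0,0,0,0,0,0,255],[0,0,0,0,0,0,255],[0,0,0,0,0,0,255],[0,0,0,0,0,0,255],[0,0,0,0,0,0,255]]
  ],
  "squeeze": 20
}}

```text
clock: 14.8
tcp_pos: [446.0, 96.8, 38.2]
tool_rot: [2.213, 2.216, 0.013]
contact_force: [-0.5, 0.2, 1.6]
opening: 43.7
```

```bash
python3 -c "
from h import *
rem(442,97,34)"
```

```text
t 14.8 tcp [446.   96.8  38.2] op 43.7 F [-0.5  0.2  1.6]
tool shift [ 0.2 -4.1  4.2] turn [0.013 0.001 0.001]
```

{"op": "step_arm", "data": {
  "steps": [
    [[0,0,-20,0,0,0,255],[0,0,-30,0,0,0,255],[-5,15,-30,0,0,0,255],[-6,35,0,0,0,0,255],[-5,42,0,0,0,0,255],[0,42,0,0,0,0,255],[0,36,0,0,0,0,255],[0,18,0,0,0,0,255],[0,7,0,0,0,0,255],[0,0,0,0,0,0,255]]
  ]
}}

```text
clock: 16.05
tcp_pos: [642.0, 80.4, 115.2]
tool_rot: [2.217, 2.219, 0.005]
contact_force: [-0.2, -0.3, -1.3]
opening: 43.7
```

```bash
python3 -c "
from h import *
rem(643,79,60)
cv2.imwrite('pics/w8.png',ctrl.snapshot('wrist'))"
```

```text
t 16.05 tcp [642.   80.4 115.2] op 43.7 F [-0.2 -0.3 -1.3]
tool shift [-1.3  0.7 55.2] turn [0.005 0.001 0.001]
```

View pics/w8.png

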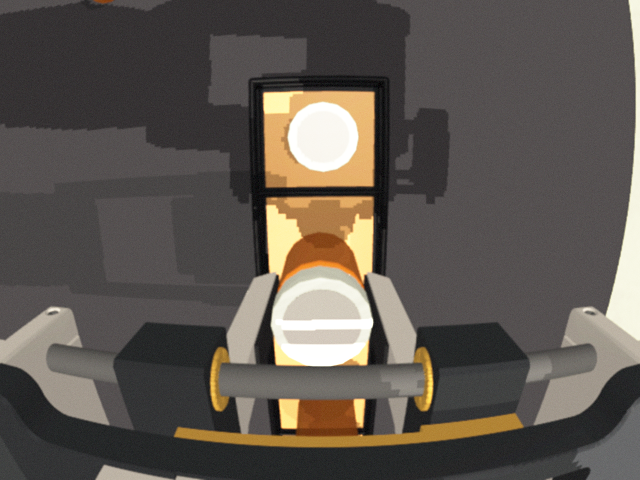

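{"op": "step_arm", "data": {
  "steps": [
    [[0,1,20,0,0,0,255],[0,0,18,0,0,0,255],[0,0,8,0,0,0,255],[0,0,2,0,0,0,255]]
  ]
}}

```text
clock: 16.6
tcp_pos: [639.5, 80.7, 62.4]
tool_rot: [2.219, 2.222, -0.0]
contact_force: [0.1, -0.6, -1.6]
opening: 43.7
```

```bash
python3 -c "
from h import *
rem(643,79,60)"
```

```text
t 16.6 tcp [639.5  80.7  62.4] op 43.7 F [ 0.1 -0.6 -1.6]
tool shift [-1.7  3.5  2.4] turn [0.001 0.001 0.002]
```

{"op": "step_arm", "data": {
  "steps": [
    [[-2,3,0,0,0,0,255],[0,0,1,0,0,0,255],[0,0,1,0,0,0,255]]
  ]
}}

```text
clock: 16.98
tcp_pos: [643.7, 78.5, 61.3]
tool_rot: [2.218, 2.221, 0.002]
contact_force: [-0.5, 1.2, -1.5]
opening: 44.0
```

{"op": "step_arm", "data": {
  "steps": [
    [[0,0,1,0,0,0,255]]
  ]
}}

```text
clock: 17.1
tcp_pos: [644.0, 78.5, 60.7]
tool_rot: [2.217, 2.221, 0.003]
contact_force: [-0.5, 0.2, -1.9]
opening: 43.9
```

{"op": "step_arm", "data": {
  "steps": [
    [[0,0,2,0,0,0,255]]
  ]
}}

```text
clock: 17.23
tcp_pos: [644.2, 78.5, 60.2]
tool_rot: [2.217, 2.221, 0.003]
contact_force: [-4.7, -0.4, 10.0]
opening: 43.9
```

{"op": "step_arm", "data": {
  "steps": [
    [[0,0,0,0,0,0,0],[0,0,0,0,0,0,0],[0,0,0,0,0,0,0],[0,0,0,0,0,0,0],[0,0,0,0,0,0,0],[0,0,0,0,0,0,0],[0,0,-30,0,0,0,0],[0,0,-45,0,0,0,0],[0,0,-45,0,0,0,0]]
  ]
}}

```text
clock: 18.35
tcp_pos: [640.4, 78.6, 177.5]
tool_rot: [-2.217, -2.22, 0.009]
contact_force: [-0.1, 0.2, -0.3]
opening: 93.8
```

```bash
python3 -c "
from h import *
rem(455,316.5,170)
cv2.imwrite('pics/w9.png',ctrl.snapshot('wrist'))"
```

```text
t 18.35 tcp [640.4  78.6 177.5] op 93.8 F [-0.1  0.2 -0.3]
tool shift [ 238.2 -185.     8.4] turn [-0.007  0.001  0.002]
```

View pics/w9.png

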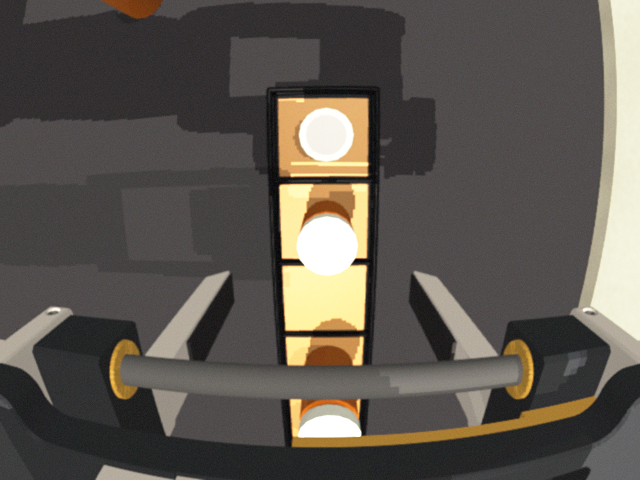

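{"op": "step_arm", "data": {
  "steps": [
    [[18,-20,0,-0.007,0,0,0],[40,-35,0,0,0,0,0],[45,-38,0,0,0,0,0],[45,-36,0,0,0,0,0],[43,-30,0,0,0,0,0],[32,-18,0,0,0,0,0],[12,-5,0,0,0,0,0],[0,0,0,0,0,0,0]]
  ]
}}

```text
clock: 19.4
tcp_pos: [461.2, 318.9, 184.3]
tool_rot: [2.21, 2.208, 0.026]
contact_force: [-0.5, 0.5, 0.1]
opening: 93.6
```

```bash
python3 -c "
from h import *
rem(455,316.5,41)"
```

```text
t 19.4 tcp [461.2 318.9 184.3] op 93.6 F [-0.5  0.5  0.1]
tool shift [ -2.3  -9.6 143.1] turn [ 0.024  0.    -0.001]
```

{"op": "step_arm", "data": {
  "steps": [
    [[-2,-8,35,0.024,0,0,0],[0,0,45,0,0,0,0],[0,0,40,0,0,0,0],[0,0,16,0,0,0,0],[0,0,0,0,0,0,0]]
  ]
}}

```text
clock: 20.02
tcp_pos: [461.9, 311.8, 46.6]
tool_rot: [2.228, 2.208, 0.007]
contact_force: [0.1, 0.7, 0.2]
opening: 94.1
```

```bash
python3 -c "
from h import *
rem(455,316.5,41)
cv2.imwrite('pics/w10.png',ctrl.snapshot('wrist'))"
```

```text
t 20.02 tcp [461.9 311.8  46.6] op 94.1 F [0.1 0.7 0.2]
tool shift [ 4.7 -7.   5.6] turn [ 0.007  0.    -0.009]
```

View pics/w10.png

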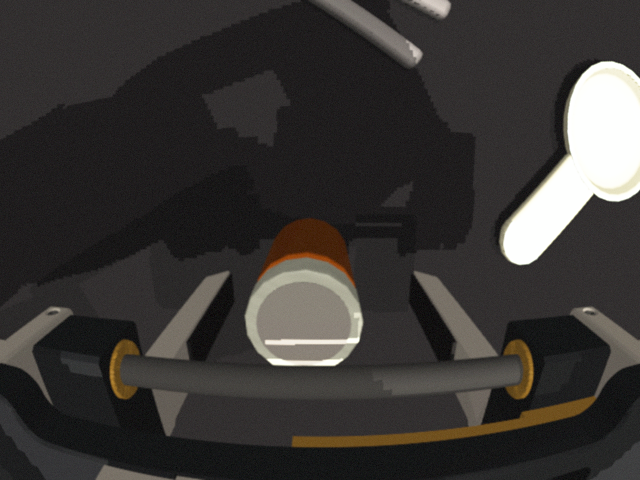

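Jar_95 sits between the fingers, slightly left (lid centre about 304,315); correcting and closing.

{"op": "step_arm", "data": {
  "steps": [
    [[4,-7,6,0.007,0,-0.009,255],[0,0,0,0,0,0,255],[0,0,0,0,0,0,255],[0,0,0,0,0,0,255],[0,0,0,0,0,0,255],[0,0,0,0,0,0,255],[0,0,0,0,0,0,255],[0,0,0,0,0,0,255]]
  ],
  "squeeze": 20
}}

```text
clock: 21.08
tcp_pos: [458.5, 318.4, 46.3]
tool_rot: [2.218, 2.221, 0.014]
contact_force: [-0.5, 0.6, 0.4]
opening: 47.9
```

```bash
python3 -c "
from h import *
rem(455,316.5,41)"
```

```text
t 21.07 tcp [458.5 318.4  46.3] op 47.9 F [-0.5  0.6  0.4]
tool shift [-1.9 -3.5  5.2] turn [ 0.009 -0.004  0.001]
```

{"op": "step_arm", "data": {
  "steps": [
    [[0,0,-20,0,0,0,255],[-15,0,-35,0,0,0,255],[-35,0,-30,0,0,0,255],[-45,0,0,0,0,0,255],[-50,0,0,0,0,0,255],[-50,10,0,0,0,0,255],[-50,20,0,0,0,0,255],[-40,30,0,0,0,0,255],[-22,30,0,0,0,0,255],[-6,20,0,0,0,0,255]]
  ]
}}

```text
clock: 22.32
tcp_pos: [568.9, -5.1, 129.8]
tool_rot: [2.215, 2.222, 0.009]
contact_force: [0.3, 0.4, -2.5]
opening: 47.8
```

```bash
python3 -c "
from h import *
rem(644.5,2,68)"
```

```text
t 22.32 tcp [568.9  -5.1 129.8] op 47.8 F [ 0.3  0.4 -2.5]
tool shift [ 6.8 75.2 62.3] turn [ 0.007 -0.001  0.003]
```

{"op": "step_arm", "data": {
  "steps": [
    [[6,25,0,0.007,0,0.003,255],[0,28,0,0,0,0,255],[0,14,0,0,0,0,255],[0,4,0,0,0,0,255],[0,0,0,0,0,0,255]]
  ]
}}

```text
clock: 22.95
tcp_pos: [641.1, -1.2, 125.6]
tool_rot: [-2.221, -2.215, 0.005]
contact_force: [0.4, -0.2, -1.9]
opening: 47.2
```

```bash
python3 -c "
from h import *
rem(644.5,2,68)
cv2.imwrite('pics/w11.png',ctrl.snapshot('wrist'))"
```

```text
t 22.95 tcp [641.1  -1.2 125.6] op 47.2 F [ 0.4 -0.2 -1.9]
tool shift [ 3.2  3.7 57.6] turn [-0.006 -0.001 -0.003]
```

View pics/w11.png

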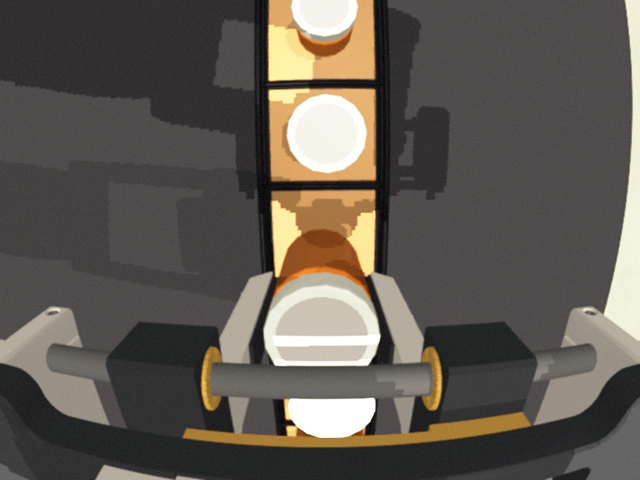

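{"op": "step_arm", "data": {
  "steps": [
    [[3,4,20,0,0,0,255],[0,0,18,0,0,0,255],[0,0,10,0,0,0,255],[0,0,2,0,0,0,255]]
  ]
}}

```text
clock: 23.5
tcp_pos: [642.1, 2.5, 70.6]
tool_rot: [-2.219, -2.213, 0.009]
contact_force: [0.7, 0.5, -2.0]
opening: 47.8
```

```bash
python3 -c "
from h import *
rem(644.5,2,68)"
```

```text
t 23.5 tcp [642.1   2.5  70.6] op 47.8 F [ 0.7  0.5 -2. ]
tool shift [-0.5  2.5  2.6] turn [-0.01  -0.001 -0.003]
```

{"op": "step_arm", "data": {
  "steps": [
    [[0,2,1,-0.01,0,0,255],[0,0,1,0,0,0,255]]
  ]
}}

```text
clock: 23.75
tcp_pos: [644.5, 2.4, 68.7]
tool_rot: [2.224, 2.218, 0.003]
contact_force: [0.9, -0.7, -2.0]
opening: 47.6
```

{"op": "step_arm", "data": {
  "steps": [
    [[0,0,1,0,0,0,255]]
  ]
}}

```text
clock: 23.88
tcp_pos: [644.9, 2.3, 68.3]
tool_rot: [2.224, 2.218, 0.004]
contact_force: [-1.8, -0.3, 0.5]
opening: 47.8
```

{"op": "step_arm", "data": {
  "steps": [
    [[0,0,1,0,0,0,255]]
  ]
}}

```text
clock: 24.0
tcp_pos: [645.1, 2.3, 68.2]
tool_rot: [2.223, 2.217, 0.004]
contact_force: [-2.2, 0.3, 3.6]
opening: 48.0
```

{"op": "step_arm", "data": {
  "steps": [
    [[0,0,0,0,0,0,0],[0,0,0,0,0,0,0],[0,0,0,0,0,0,0],[0,0,0,0,0,0,0],[0,0,0,0,0,0,0],[0,0,0,0,0,0,0],[0,0,-30,0,0,0,0],[0,0,-45,0,0,0,0],[0,0,-45,0,0,0,0],[0,-20,-40,0,0,0,0]]
  ]
}}

```text
clock: 25.25
tcp_pos: [622.8, 2.3, 227.9]
tool_rot: [-2.221, -2.215, 0.003]
contact_force: [-1.1, -0.1, 0.4]
opening: 93.8
```

{"op": "step_arm", "data": {
  "steps": [
    [[0,-40,0,0,0,0,0],[0,-50,0,0,0,0,0],[0,-50,0,0,0,0,0],[0,-50,0,0,0,0,0],[0,-40,0,0,0,0,0],[0,-20,0,0,0,0,0],[0,0,0,0,0,0,0]]
  ]
}}

```text
clock: 26.12
tcp_pos: [368.3, 2.7, 232.6]
tool_rot: [2.219, 2.212, 0.011]
contact_force: [0.4, -0.8, 0.4]
opening: 94.0
```

Run:
```python
from h import *
print(ctrl.read_state()["clock"],ctrl.read_state()["tcp_pos"])
t=ctrl.snapshot("top");s=ctrl.snapshot("scene")
cv2.imwrite("pics/t9.png",cv2.resize(t[170:330,140:560],None,fx=1.9,fy=1.9));cv2.imwrite("pics/s9.png",s)
for c,st in white(t,100,150,560,330):
    print(c.round(1),st, [(H,onplane("top",c,H+22).round(0)[:2].tolist()) for H in(62,78,95,112,130,150)])
```

```text
26.125 [368.28685618   2.68184954 232.62823518]
[515.9 220.8] [ 490  186   53   71 3130] [(62, [623.0, -449.0]), (78, [621.0, -444.0]), (95, [618.0, -438.0]), (112, [615.0, -433.0]), (130, [612.0, -427.0]), (150, [608.0, -420.0])]
[196.8 217.7] [ 172  194   55   53 1503] [(62, [646.0, 375.0]), (78, [643.0, 371.0]), (95, [640.0, 367.0]), (112, [637.0, 362.0]), (130, [633.0, 358.0]), (150, [630.0, 353.0])]
[436.5 206.9] [424 195  26  25 516] [(62, [663.0, -247.0]), (78, [660.0, -244.0]), (95, [657.0, -241.0]), (112, [654.0, -238.0]), (130, [650.0, -234.0]), (150, [646.0, -231.0])]
[403.7 208.4] [392 197  24  23 427] [(62, [661.0, -163.0]), (78, [658.0, -160.0]), (95, [655.0, -158.0]), (112, [651.0, -156.0]), (130, [648.0, -154.0]), (150, [644.0, -151.0])]
[372.  210.3] [362 200  21  21 357] [(62, [657.0, -80.0]), (78, [654.0, -79.0]), (95, [651.0, -78.0]), (112, [648.0, -77.0]), (130, [644.0, -75.0]), (150, [640.0, -74.0])]
[341. 213.] [332 204  19  19 295] [(62, [652.0, -0.0]), (78, [649.0, 0.0]), (95, [646.0, 0.0]), (112, [642.0, 1.0]), (130, [639.0, 1.0]), (150, [635.0, 1.0])]
[310.5 215.1] [302 207  18  17 246] [(62, [648.0, 79.0]), (78, [645.0, 79.0]), (95, [642.0, 78.0]), (112, [638.0, 77.0]), (130, [635.0, 77.0]), (150, [631.0, 76.0])]
[280.1 217.2] [272 210  17  16 202] [(62, [644.0, 158.0]), (78, [641.0, 157.0]), (95, [638.0, 155.0]), (112, [634.0, 153.0]), (130, [631.0, 152.0]), (150, [628.0, 150.0])]
[155.2 295.1] [133 261  49  66 727] [(62, [447.0, 479.0]), (78, [446.0, 473.0]), (95, [446.0, 468.0]), (112, [445.0, 463.0]), (130, [444.0, 457.0]), (150, [443.0, 450.0])]
```

View pics/t9.png

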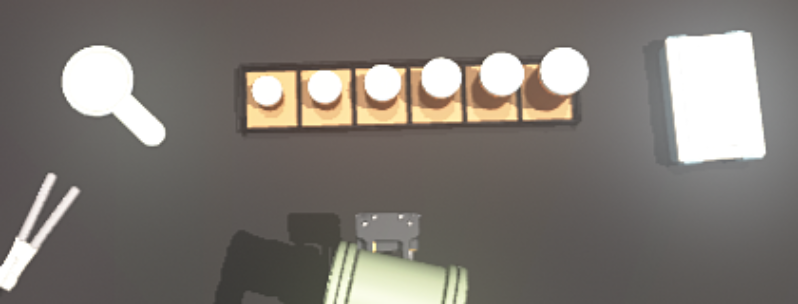

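View pics/s9.png

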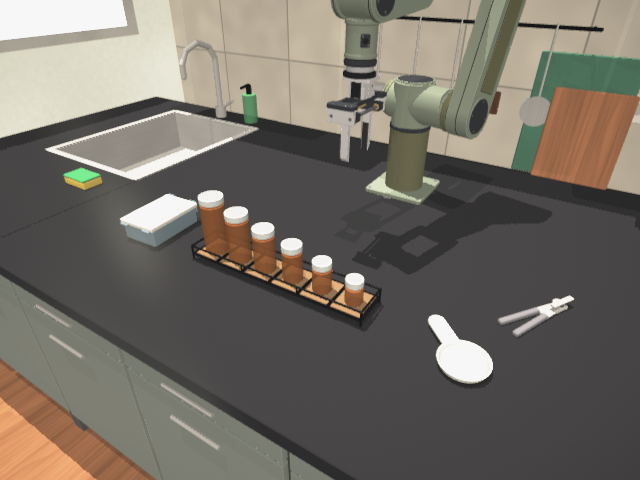

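All six jars stand in one descending row. Base positions are (646,-231), (648,-154), (648,-77), (646,0), (645,79) and (644,158), against bay centres of about -232, -154, -77, 1, 79 and 157. The arm is clear of everything.

```bash
python3 -c "
from rig import ctrl
print(ctrl.sign_off())"
```

```text
the job is handed in; nothing more can be done
None
```

I put the four loose jars into the empty bays, and the row now steps down 150, 130, 112, 95, 78, 62. The job was handed in at about 26 s.

- **Setting down:** I lowered each jar slowly onto the deck and released it once the wrist felt contact. Force readings at set-down were about 10 N or less.
- **Final position:** in the last top view, every jar was within about 2 mm of its bay centre along the row and 4 mm across it. The camera calibration itself is only good to about 2 mm.
- **Upright:** all six jars look upright in both the top and scene pictures. I checked this by eye and did not measure the tilt.
- **Bystanders and arm:** the spoon rest measured the same place before and after. The lunch box and can opener look unmoved in the pictures but were not measured. The arm ended clear of everything with the gripper open.

No check failed or disagreed.

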